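Close a microfluidic chip holder and hold it shut against its springs

ROBOT

A 7-joint arm with a two-finger parallel gripper is mounted at the origin on a cart in front of the work surface, level with it; the furniture and walls round the work are solid. World frame = base frame: x ahead of the robot, y to its left, z up, the work surface at z = 0. Lengths are in m, angles in rad, forces in N, time in s.
With the tool pointing down it reaches from about 0.4 to 0.85 m from the base axis. Payload 6.9 kg.
Tool frame: the origin (TCP) lies at the very end of the fingers, on their centre line; the grasp point (between the pads) lies 19 mm behind it; z points along the fingers, y is the line along which they close (so a half turn about z gives the same grasp; the last joint's range is limited). The gripper opens to 85 mm and grips with 20 to 120 N. Pads are 22 mm wide; open, the fingers measure 114 mm over their backs; the gripper's body (76 mm by 85 mm) begins 54 mm behind the grasp point. The pads swing forward as they close: fully open they stand 13 mm farther back than shut.
Start: joints at [1.294, 0.507, -0.238, 1.5, 0.126, 1.149, -0.155], TCP at [0.233, -0.58, 0.231] pointing down, gripper open.
Joint ranges: [-3.08, 3.08], [-0.24, 2.05], [-1.43, 1.35], [0, 2.5], [-1.52, 4.66], [0.17, 1.96], [-2.89, 2.89]. Speed limits (rad/s): [2.39, 2.39, 3.14, 3.14, 3.14, 3.14, 3.14].

INTERFACE

Orientations are given as a rotation vector (axis times angle).
In Python, from cell import r, sense, snapshot, finish_job gives the robot as it stands. The module is installed in compiled form; this text tells all that it offers. Calls block until the motion is done:
- r.move_pose(position, orientation): joint-space move of the TCP to a pose.
- r.servo_line(position, max_speed=0.15, ori=None, threshold=None): straight line of the TCP; ori=None keeps the orientation; max_speed is the mean speed in m/s. With threshold (N) it stops when the force on the tool has changed by that much, and returns True; else False.
- r.set_joints(angles): joint-space move.
- r.gripper_to(opening): opening from 0.0 (shut) to 1.0 (fully open); the grip force is fixed at half the most; returns when the fingers have stopped.
- r.pause(seconds).
- r.ik(position, orientation): joint angles nearest the present ones, or None.
- sense(): the state.
- snapshot(name): name is "scene" or "top"; returns a dict with "color" (420x560x3 uint8, red, green, blue), "z_map" (420x560 float32, m along the optical axis (not along the pixel's ray), 0 where there is no reading), "camera_matrix" (3x3 intrinsics, pixels), "distortion" ([k1, k2, p1, p2, k3] as OpenCV has them; the pictures are not rectified), "rvec" (rotation vector, rad) and "tvec" (3), from world to camera coordinates, as OpenCV has them. Camera axes: x right, y down, z forward; pixel columns grow to the right and rows downward; lengths in m; the calibration is good to about 2 mm. A picture is of the moment at which its call begins.
A pose or a line that the arm cannot do raises r.MotionError and nothing moves.
- finish_job(): hands the job in; it is judged then, once.
The state is a dict: "time_s": time; "joints": joint angles; "joint_velocities": joint speeds; "joint_efforts": joint torques, N m; "tcp_pos": TCP position; "tcp_rot": TCP orientation; "contact_force": force on the tool from outside, world axes, zero at the start; "wrist_torque": the same for the moment, N m; "width": opening from 0.0 (shut) to 1.0 (fully open); "grasp_force": force on a finger pad.
Only numpy, scipy, OpenCV 4.12 (cv2) and the standard library are available. Lean on these libraries where they do the work, as an engineer would, in place of code of your own. Each camera call takes 0.05 s, during which the arm holds its last target. There are 200 camera calls.

TASK

Get the chip holder ready for its corner screws: first fold the short strip keeper down, then the long window-frame keeper so that it laps over the strip, and then lower the loose manifold cover, without dropping it, onto the two dowels, large hole on the large dowel. Press the cover down against the springs until it lies fully flush on the holder, and finish while still holding it pressed down like that: do not let go. Leave the timer, the orange box, the vial rack and the screwdriver where they are.

Things in the scene. Friction and masses are not known exactly. Their poses are not given: they have to be found in the camera images.
- cell: Lower half of the chip holder, fixed to the bench left or right of the cover: dark foot plate 150 x 116 x 8 mm, aluminium body 130 (its x) x 100 (y) mm with two end lands, 24 mm wide, 53 mm either side of the middle, tops at 28 mm. Origin at the centre of its underside, z up; turned up to 0.4 rad, +x roughly away from the robot. A dowel stands in the middle of each land, a sprung chip carrier lies between them
- dowel_big (a point): top centre of the 11 mm dowel at x = +53 mm, y = 0 of the cell, 42 mm above the bench; it stands 14 mm out of the land and has a tapered tip
- dowel_small (a point): top centre of the 7 mm dowel at x = -53 mm, y = 0 of the cell, 42 mm above the bench; it stands 14 mm out of the land and has a tapered tip
- chip_top (a point): top of the glass chip on its raised seat (28 x 24 mm) in the carrier, at x = 0, y = -3 mm of the cell, 32 mm above the bench: 4 mm higher than the lands until it is pressed down
- carrier (a joint): how far the sprung chip carrier, with chip and keepers, is pressed down (m): 0 at rest, 0.004 when the cover is flush on the lands, 0.0045 at its stop. It takes about 7 N to start and 13 N at 4 mm, so the cover's own weight does not close it
- strip (a joint): angle (rad) of the short strip keeper, a plain solid steel plate at the cell's +y side. 0 is folded down flat, reaching inward to y = +14 mm; 1.57 upright; 2.1 its stop, leaning outward (+y). It starts at 1.75 to 2.05. Hinge with light friction: the keeper stays put when leaning near upright and falls shut by its own weight, in a second or two, below about 1 rad
- strip_edge (a point): middle of the strip keeper's free edge, 27.5 mm from its hinge line, which runs along the cell's x at y = +41.5 mm, z = 27 mm. The strip is 62 mm wide (cell's x), 2.5 mm thick, 30 g
- frame (a joint): angle (rad) of the long window-frame keeper at the cell's -y side. 0 is folded down flat, its window round the chip and its end bar over the strip's free edge (y = +12 to +28 mm); 1.57 upright; 2.1 its stop, leaning outward (-y). It starts at 1.75 to 2.05. Hinge as the strip's: stays near upright, falls shut below about 1 rad
- frame_edge (a point): middle of the frame keeper's free edge, 65.5 mm from its hinge line, which runs along the cell's x at y = -37.5 mm, z = 29 mm. The frame is steel, 62 mm wide (cell's x), 2.5 mm thick, 30 g; from the hinge: solid to 19.5 mm, a window 40 mm wide to 49.5 mm, then a solid end bar
- cover: Upper half, loose, lying flat on the bench: aluminium plate 130 (its x) x 100 (y) x 12 mm, about 0.36 kg, with a white block on it. Origin at the centre of its flat underside, z up; turned up to 0.5 rad, +x roughly away from the robot. Closed, its origin is 28 mm above the cell's and their axes agree; it first meets the chip 4 mm above that. Dark discs at the corners are screw holes
- cover_block (a point): centre of the white manifold block by which the cover is held: 56 (cover's x) x 40 (y) mm, from 12 to 50 mm above the cover's underside, this point at 31 mm. Two steel tube fittings on it, set towards the large hole, reach 64 mm
- hole_big (a point): centre of the 13 mm through hole (for the large dowel, 1 mm clear all round, small chamfer) at the cover's underside, x = +53 mm, y = 0 of the cover
- hole_small (a point): centre of the 9 mm through hole (for the small dowel, 1 mm clear all round, small chamfer) at the cover's underside, x = -53 mm, y = 0 of the cover
- timer: white bench timer standing behind the work, 28 x 66 x 62 mm; leave it alone
- cap_box: orange open box behind the work, 68 x 100 x 60 mm; leave it alone
- vial_rack: blue vial rack behind the work, 56 x 120 x 34 mm; leave it alone
- screwdriver: screwdriver lying to the right of the work, 174 mm long, 23 mm thick; leave it alone
Not all that is in view belongs to the job. Leave any red look-alike of the cover alone.

How it is judged:
On the way, in this order (a step that is already met when the one before it is completed fails the run):
1. the strip keeper is folded down while the frame keeper still stands open (value of joint strip below 0.1 rad and value of joint frame above 1.2 rad), for 0.1 s.
2. both keepers are folded down flat, the cover still off the holder (value of joint each of strip, frame below 0.1 rad and horizontal distance between cover and cell above 0.06 m), for 0.1 s.
3. the cover sits on both dowels, large hole on the large dowel (horizontal distance between hole_big and dowel_big below 0.0025 m and horizontal distance between hole_small and dowel_small below 0.0025 m and z of cover in the frame of cell below 0.0345 m), for 0.1 s.
At the end, for the whole second after the job is handed in: The cover is held by the robot (finger force on it over 2 N) pressed flush on the holder: its origin less than 29 mm above the cell's (1 mm gap), each hole within 2.5 mm of its dowel's axis, the carrier pressed down more than 3 mm, and both keepers folded to within 0.1 rad underneath (horizontal distance between hole_big and dowel_big below 0.0025 m and horizontal distance between hole_small and dowel_small below 0.0025 m and z of cover in the frame of cell below 0.029 m and value of joint carrier above 0.003 m and value of joint each of strip, frame below 0.1 rad and contact force between the fingers and cover above 2 N); the arm keeps its last pose, push and grip.
It fails at once if the white timer is pushed away or knocked over (distance of timer from where it was at the start of the episode above 0.03 m or angle between timer's own z axis and vertical above 0.5 rad).
It fails at once if the orange box is pushed away or knocked over (distance of cap_box from where it was at the start of the episode above 0.03 m or angle between cap_box's own z axis and vertical above 0.5 rad).
It fails at once if the vial rack is pushed away or knocked over (distance of vial_rack from where it was at the start of the episode above 0.03 m or angle between vial_rack's own z axis and vertical above 0.5 rad).
It fails at once if the screwdriver is pushed away or knocked over (distance of screwdriver from where it was at the start of the episode above 0.03 m or angle between screwdriver's own z axis and vertical above 0.5 rad).
It fails at once if the cover is dropped (contact force between the fingers and cover below 0.05 N and linear speed of cover above 0.5 m/s).
It also fails if it takes over 69 s, if anything falls off the work surface, if the arm or the gripper's body presses on something with over 40 N, if the wrist force passes 120 N, or if a joint passes its speed limit or range.

## Working session

There is one attempt and no reset: what is moved stays moved. The work goes in short steps, each a Python script; the robot and the scene stay as the last script left them, time stands still between calls to the robot, and variables do not carry over. Pictures are saved under pics/ and viewed, at most 10 in all, crops included, and the job is handed in when it is done.

```bash
mkdir -p pics; cat > h.py <<'E'
import numpy as np, cv2
from cell import r, sense, snapshot, finish_job
def world(s, mask=None):
    K=np.array(s["camera_matrix"],float);D=np.array(s["distortion"],float)
    z=s["z_map"];h,w=z.shape
    u,v=np.meshgrid(np.arange(w),np.arange(h))
    p=cv2.undistortPoints(np.stack([u,v],-1).reshape(-1,1,2).astype(float),K,D).reshape(h,w,2)
    c=np.dstack([p[...,0]*z,p[...,1]*z,z])
    R=cv2.Rodrigues(np.array(s["rvec"],float))[0];t=np.array(s["tvec"],float).ravel()
    W=(c-t)@R; W[z==0]=np.nan
    return W
def pix2w(s,uv,zw):
    "pixels -> world on plane z=zw"
    K=np.array(s["camera_matrix"],float);D=np.array(s["distortion"],float)
    p=cv2.undistortPoints(np.array(uv,float).reshape(-1,1,2),K,D).reshape(-1,2)
    R=cv2.Rodrigues(np.array(s["rvec"],float))[0];t=np.array(s["tvec"],float).ravel()
    d=np.c_[p,np.ones(len(p))]@R; o=-R.T@t
    return o+d*((np.broadcast_to(zw,len(p))-o[2])/d[:,2])[:,None]
def proj(s,P):
    return cv2.projectPoints(np.array(P,float).reshape(-1,1,3),np.array(s["rvec"],float),np.array(s["tvec"],float),np.array(s["camera_matrix"],float),np.array(s["distortion"],float))[0].reshape(-1,2)
def save(s,name,crop=None,k=1):
    im=s["color"][...,::-1]
    if crop: x0,y0,x1,y1=crop; im=im[y0:y1,x0:x1]
    cv2.imwrite("pics/"+name,cv2.resize(im,None,fx=k,fy=k,interpolation=cv2.INTER_CUBIC))
E
python3 - <<'E'
from h import *
import pickle
for n in("top","scene"):
    s=snapshot(n);pickle.dump(s,open(n+".pkl","wb"));save(s,n+"0.png",k=1.4)
    R=cv2.Rodrigues(np.array(s["rvec"],float))[0];print(n,-R.T@np.array(s["tvec"]).ravel(),s["camera_matrix"][0][0])
print(sense())
E
```

```text
top [ 0.49695082 -0.08396482  1.0913685 ] 379.90413355286887
scene [-0.40804298  1.03627107  0.86922004] 514.5933625442102
{'time_s': 0.1, 'joints': array([ 1.29451318,  0.50824857, -0.23752564,  1.50102822,  0.12569667,
        1.14893113, -0.15479888]), 'joint_velocities': array([-0.0020454 , -0.00191914, -0.00011666, -0.00438161,  0.00074954,
        0.00110817,  0.00065806]), 'joint_efforts': array([-5.53719132e-03, -6.21828675e+01, -2.19551571e+00, -2.50202876e+01,
        1.23449246e-02,  7.86305201e-03,  5.04821674e-05]), 'tcp_pos': array([ 0.23261726, -0.57960363,  0.23052125]), 'tcp_rot': array([-3.08296293e+00, -5.95775097e-01,  5.36873616e-04]), 'contact_force': array([ 1.09058741, -0.13607048, -0.0660118 ]), 'wrist_torque': array([-0.00716254,  0.03264885,  0.00384269]), 'grasp_force': 0.0, 'width': 1.0015333384704272}
```

View pics/top0.png

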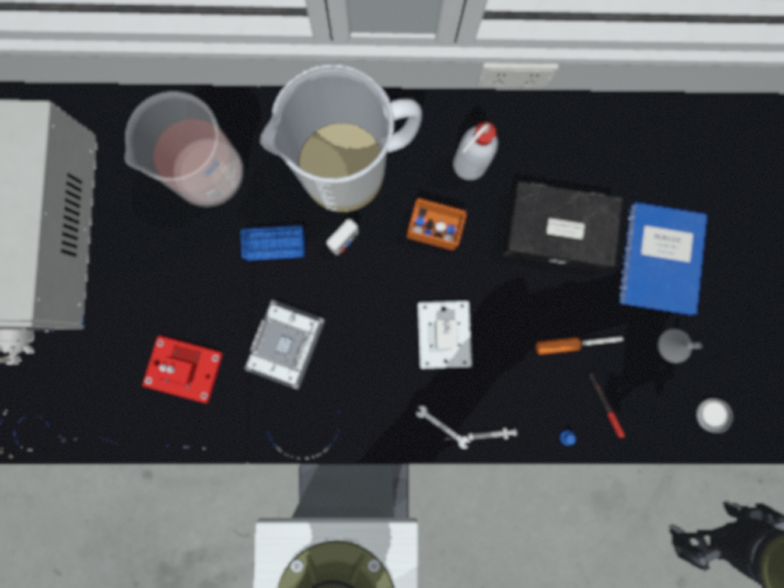

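View pics/scene0.png

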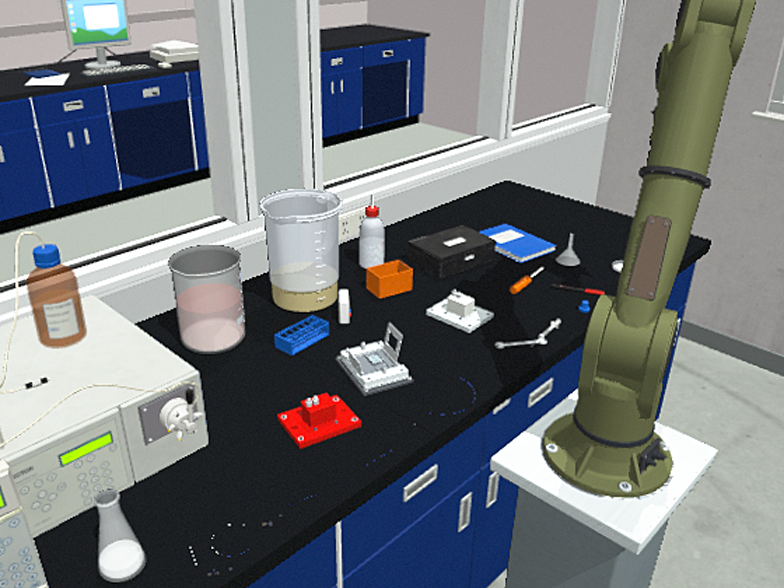

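The top view shows the holder at about (285,344) with its keepers open and the light grey cover at about (444,334). The red look-alike is at (182,370). The light one is the real cover because it is aluminium with a white block. The timer is at (342,236), the box at (437,223), the rack at (272,242) and the screwdriver at (580,344). Next I'll enlarge the cell and cover.

```bash
python3 - <<'E'
from h import *
import pickle
s=pickle.load(open("top.pkl","rb"));c=s["color"][...,::-1]
a=cv2.resize(c[208:283,170:238],None,fx=5.8,fy=5.8,interpolation=cv2.INTER_CUBIC)
b=cv2.resize(c[208:283,288:345],None,fx=5.8,fy=5.8,interpolation=cv2.INTER_CUBIC)
cv2.imwrite("pics/crop1.png",np.hstack([a,b]))
W=world(s)
# cover: points with z 8..16mm and block top
x0,y0,x1,y1=288,208,345,283
P=W[y0:y1,x0:x1].reshape(-1,3)
def rect(P,lo,hi):
    Q=P[(P[:,2]>lo)&(P[:,2]<hi)];rc=cv2.minAreaRect(Q[:,:2].astype(np.float32));print(lo,hi,len(Q),rc,np.median(Q[:,2]))
rect(P,.007,.018);rect(P,.042,.056);rect(P,.058,.07)
P=W[208:283,170:238].reshape(-1,3)
print(np.histogram(P[:,2],bins=np.arange(0,.1,.004)))
rect(P,.004,.2);rect(P,.024,.036);rect(P,.045,.2)
E
```

```text
0.007 0.018 1284 ((0.5243638753890991, -0.20964369177818298), (0.13714942336082458, 0.10919008404016495), 2.424700975418091) 0.012940154999797168
0.042 0.056 267 ((0.5207431316375732, -0.2141396552324295), (0.053037986159324646, 0.04014571011066437), 1.9529907703399658) 0.051136199868626275
0.058 0.07 25 ((0.5340261459350586, -0.21262449026107788), (0.008341371081769466, 0.02444295585155487), 88.91614532470703) 0.06192989874365547
(array([1691,  318,  278,  120,   88,  105,  525,  641,  110,   26,   30,
         21,   31,   22,    7,    2,    1,    0,    2,    1,    3,    2,
          6,   17]), array([0.   , 0.004, 0.008, 0.012, 0.016, 0.02 , 0.024, 0.028, 0.032,
       0.036, 0.04 , 0.044, 0.048, 0.052, 0.056, 0.06 , 0.064, 0.068,
       0.072, 0.076, 0.08 , 0.084, 0.088, 0.092, 0.096]))
0.004 0.2 2359 ((0.5019550919532776, 0.10812284797430038), (0.21004195511341095, 0.1912410408258438), 0.8811812996864319) 0.026628963846229203
0.024 0.036 1276 ((0.4995906949043274, 0.10883453488349915), (0.09998158365488052, 0.12995503842830658), 70.26799774169922) 0.028586166693434865
0.045 0.2 115 ((0.5102152824401855, 0.10334600508213043), (0.10145074874162674, 0.0851404070854187), 69.89376831054688) 0.05373502569113013
```

View pics/crop1.png

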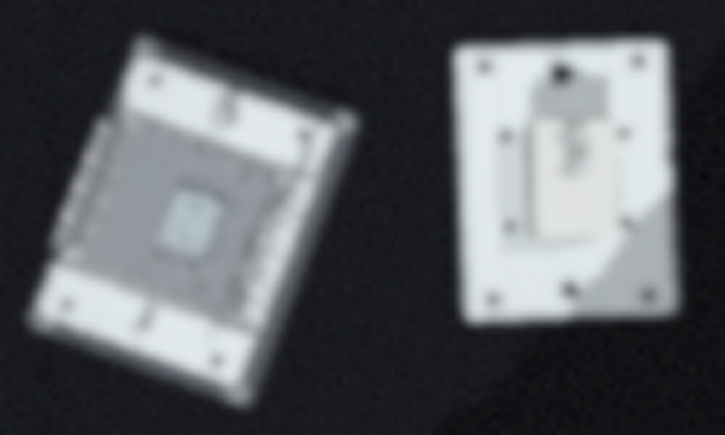

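The crop confirms both parts. The cell's big dowel is at about (226,105) and the small one at (145,318), with the keepers standing open at the left and right edges. On the cover, the fittings sit toward the top, so the big hole is at (562,75) and the small one at (568,290). Next I'll fit the poses from the corner screws.

```bash
cat >> h.py <<'E'
from scipy.spatial.transform import Rotation as Ro
def down(yaw):
    "tool down, tool y along world heading yaw; half turn nearest present joints"
    y=np.array([np.cos(yaw),np.sin(yaw),0]);z=np.array([0,0,-1.]);return Ro.from_matrix(np.c_[np.cross(y,z),y,z]).as_rotvec()
def cellpt(c,yaw,p):
    a,b=np.cos(yaw),np.sin(yaw);return np.array([c[0]+a*p[0]-b*p[1],c[1]+b*p[0]+a*p[1],p[2]])
E
python3 - <<'E'
from h import *
import pickle
s=pickle.load(open("top.pkl","rb"))
def cr(pts,ox): return np.array(pts,float)/5.8-0.5+.5/5.8+[ox,208]
cell=cr([(155,80),(305,135),(68,303),(217,358)],170)
cov=cr([(484-394,67),(638-394,62),(492-394,299),(648-394,294)],288)
for q,z in((cell,.028),(cov,.012)):
    w=pix2w(s,q,z)[:,:2];d=w[0]+w[1]-w[2]-w[3];e=w[0]+w[2]-w[1]-w[3]
    print(w.mean(0),np.arctan2(d[1],d[0]),np.arctan2(-e[0],e[1]),np.linalg.norm(d)/2,np.linalg.norm(e)/2)
w=pix2w(s,cr([(562-394,75),(568-394,290)],288),.012)[:,:2];print("holes",w.mean(0),w[0]-w[1],np.arctan2(*(w[0]-w[1])[::-1]))
w=pix2w(s,cr([(226,105),(145,318)],170),.038)[:,:2];print("dowels",w.mean(0),w[0]-w[1],np.arctan2(*(w[0]-w[1])[::-1]))
c=(.4996,.1088);yaw=-.344
for yy in(yaw,yaw+np.pi):
    for p in((0,.085,.15),(0,.085,.043),(0,.01,.043),(0,-.09,.14),(0,-.09,.075)):
        q=r.ik(cellpt(c,yaw,p),down(yy));print(None if q is None else np.round(q,2))
E
```

```text
[0.50052613 0.10811167] -0.350451406914415 -0.34410691045518704 0.11328935791841359 0.07639518896260768
[ 0.52123901 -0.21492643] 0.03450277962979218 0.03833947104237204 0.11327313468075759 0.0761059758196154
holes [ 0.52021812 -0.21465039] [0.10489781 0.002475  ] 0.02358999286218458
dowels [0.50399536 0.1067469 ] [ 0.1007402  -0.03559325] -0.33962699461517776
[ 0.21  0.65 -0.99  1.78  0.61  1.06 -1.35]
[ 0.01  0.69 -0.63  1.89  0.59  0.75 -1.3 ]
[ 0.08  0.63 -0.55  2.01  0.53  0.65 -1.16]
[ 0.39  0.44 -0.69  2.02  0.38  0.81 -0.87]
[ 0.28  0.52 -0.56  2.1   0.46  0.64 -0.94]
[ 0.31  0.75 -1.23  1.78  0.77  1.18  1.64]
[ 0.29  0.94 -1.23  1.89  1.01  1.11  1.44]
[ 0.42  0.89 -1.23  2.    1.01  1.05  1.5 ]
[ 0.68  0.63 -1.23  2.02  0.71  1.01  1.89]
[ 0.64  0.76 -1.23  2.09  0.91  0.97  1.71]
```

```bash
cat >> h.py <<'E'
C=(.5003,.1083);YC=-.346;V=(.5215,-.2149);YV=.036
cp=lambda x,y,z:cellpt(C,YC,(x,y,z))
E
python3 - <<'E'
from h import *
o=down(YC)
r.gripper_to(.52)
r.move_pose(cp(0,.085,.22),o)
r.servo_line(cp(0,.085,.040),.2)
print(sense()["time_s"],sense()["contact_force"],sense()["width"])
print(r.servo_line(cp(0,.030,.040),.05,threshold=15),sense()["tcp_pos"],sense()["contact_force"])
r.pause(.3)
r.servo_line(cp(0,.030,.13),.2)
s=snapshot("scene");p=proj(s,cp(0,0,.04))[0].astype(int);print(p,sense()["time_s"])
save(s,"s1.png",(p[0]-60,p[1]-60,p[0]+60,p[1]+40),5)
E
```

```text
4.525 [ 0.82076635 -0.20491958 -0.42101384] 0.5186374709922703
False [0.51059176 0.1369125  0.04005119] [0.78806134 0.49907947 0.14330706]
[266 253] 6.725
```

View pics/s1.png

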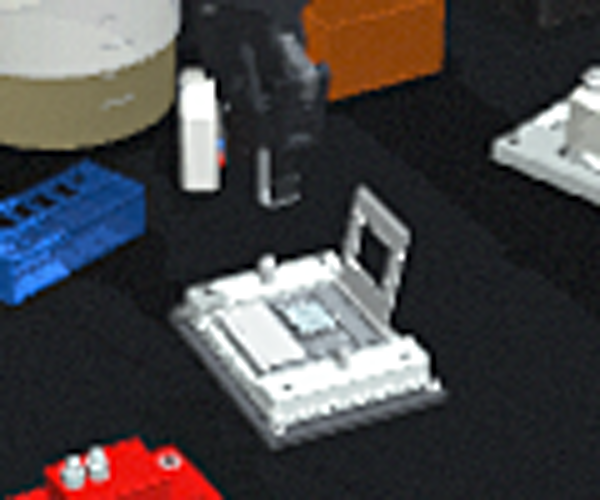

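The crop shows the strip lying flat at (255,330) and the frame still upright at (378,250). Next comes the frame.

```bash
python3 - <<'E'
from h import *
r.servo_line(cp(0,.03,.16),.2)
r.servo_line(cp(0,-.11,.16),.2)
r.servo_line(cp(0,-.11,.070),.2)
print(r.servo_line(cp(0,0,.070),.06,threshold=15),sense()["tcp_pos"],sense()["contact_force"])
r.pause(.5)
r.servo_line(cp(0,-.03,.14),.2)
r.gripper_to(1.0)
r.move_pose([V[0],V[1],.16],down(YV+np.pi/2))
s=snapshot("scene");print(sense()["time_s"],sense()["joints"].round(2))
a,b=s["color"][...,::-1][203:283,206:316],s["color"][...,::-1][150:250,280:370]
f=lambda i:cv2.resize(i,(int(i.shape[1]*400/i.shape[0]),400),interpolation=cv2.INTER_CUBIC)
cv2.imwrite("pics/s2.png",np.hstack([f(a)[:,:430],f(b)]))
t=snapshot("top");W=world(t);p=proj(t,cp(0,0,.03))[0].astype(int);P=W[p[1]-40:p[1]+40,p[0]-40:p[0]+40].reshape(-1,3)
print("pts above 38mm near cell",np.round(P[P[:,2]>.038],3)[:12],(P[:,2]>.045).sum())
E
```

```text
False [0.50023541 0.10793549 0.06995835] [ 0.2245599   0.42048727 -0.17938424]
14.0667 [ 1.09  0.85 -1.42  1.76  0.87  1.33  1.08]
pts above 38mm near cell [[0.553 0.093 0.041]
 [0.553 0.089 0.046]
 [0.553 0.088 0.038]
 [0.55  0.095 0.043]
 [0.55  0.092 0.044]
 [0.55  0.089 0.044]
 [0.551 0.087 0.042]
 [0.548 0.092 0.042]
 [0.548 0.089 0.044]
 [0.548 0.087 0.039]
 [0.545 0.093 0.04 ]
 [0.545 0.087 0.043]] 1
```

View pics/s2.png

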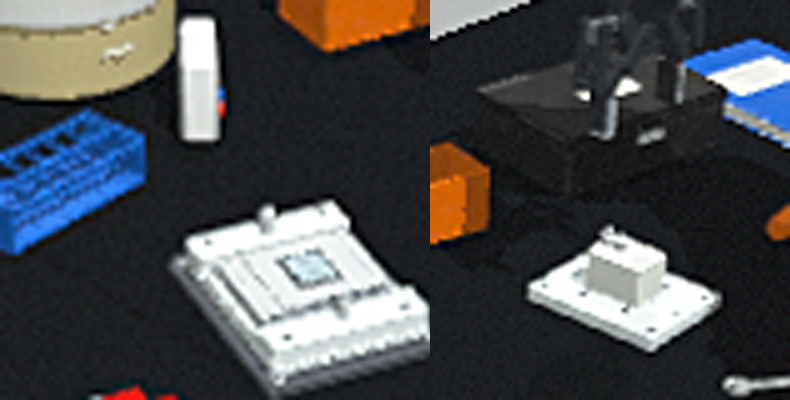

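The left half shows both keepers flat around the chip, with the frame lapping over the strip. The right half shows the open gripper above the cover block. Joint 3 is close to its limit, so I'll check the other half turn before grasping.

```bash
python3 - <<'E'
from h import *
for k in(1,-1):
    for P,y in(((V[0],V[1],.16),YV),((V[0],V[1],.016),YV),((.51,-.05,.2),-.2),(cp(0,0,.16),YC),(cp(0,0,.04),YC)):
        q=r.ik(P,down(y+k*np.pi/2));print(k,None if q is None else q.round(2))
E
```

```text
1 [ 1.09  0.85 -1.42  1.76  0.87  1.33  1.08]
1 [ 1.02  1.01 -1.25  1.9   1.09  1.14  0.93]
1 [ 0.86  0.7  -1.4   1.83  0.73  1.26  0.62]
1 [ 0.51  0.69 -1.29  1.89  0.74  1.15  0.16]
1 [ 0.41  0.83 -1.12  2.02  0.96  0.95 -0.01]
-1 [ 1.09  0.85 -1.42  1.76  0.87  1.33  1.08]
-1 [ 0.12  0.7   0.36  1.91 -0.41  0.6  -0.79]
-1 [-0.57  0.51  0.95  1.85 -0.48  1.03 -1.19]
-1 [-0.95  0.67  1.15  1.91 -0.71  1.05 -1.41]
-1 [-0.83  0.79  0.95  2.03 -0.92  0.82 -1.24]
```

```bash
python3 - <<'E'
from h import *
r.servo_line([V[0],V[1],.017],.12,threshold=8)
print(sense()["tcp_pos"],sense()["contact_force"])
r.gripper_to(0.0)
s=sense();print(s["time_s"],s["width"],s["grasp_force"],s["tcp_pos"])
f0=s["contact_force"][2]
r.servo_line([V[0],V[1],.092],.08)
r.pause(.2);s=sense();print(s["contact_force"]-0,f0,s["wrist_torque"],s["grasp_force"],s["joints"].round(2))
t=snapshot("top");import pickle;pickle.dump(t,open("top2.pkl","wb"))
p=proj(t,[V[0],V[1],.09])[0].astype(int);print(p)
save(t,"t2.png",(p[0]-45,p[1]-40,p[0]+45,p[1]+40),7)
E
```

```text
[ 0.52200401 -0.21489335  0.01775012] [-0.3265172  -0.47939854 -0.09274252]
15.95 0.45932237352752536 61.78664803504944 [ 0.52177051 -0.21476712  0.01751023]
[-0.59235704 -0.27413649 -3.69059988] 5.299224939292982 [-0.01328452 -0.02769905 -0.01696211] 60.83119511604309 [ 1.06  0.92 -1.34  1.84  0.96  1.23  1.02]
[320 237]
```

View pics/t2.png

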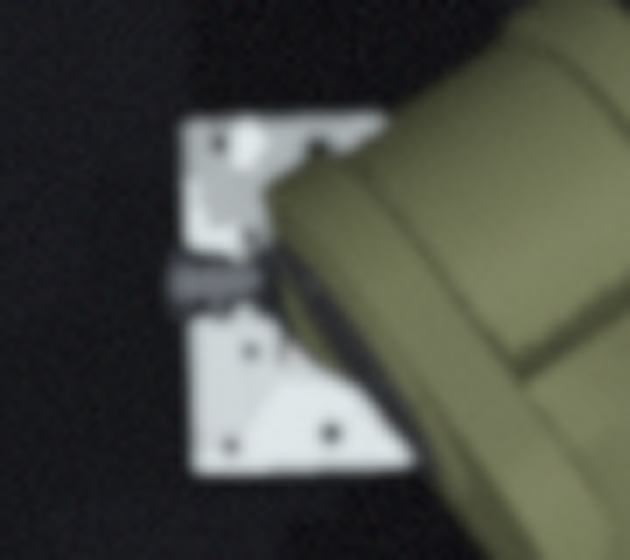

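The cover is held, with a weight of about 3.6 N. In the crop the big hole is at (320,147), the small hole at (331,434) and the left screws at (219,143) and (230,444). Next I'll measure the cover relative to the TCP.

```bash
python3 - <<'E'
from h import *
import pickle
s=pickle.load(open("top2.pkl","rb"))
q=np.array([(320,147),(331,434),(219,143),(230,444)],float)/7-.5+.5/7+[275,197]
w=pix2w(s,q,.0868)[:,:2]
print(w.round(4)); d=w[0]-w[1];y1=np.arctan2(d[1],d[0]);d2=w[2]-w[3];y2=np.arctan2(d2[1],d2[0])
print("holes",w[:2].mean(0),np.linalg.norm(d),y1,"scr",np.linalg.norm(d2),y2)
m=w[2:].mean(0)-.0381*np.array([-np.sin(y2),np.cos(y2)]);print("center from screws",m)
st=sense();R=Ro.from_rotvec(st["tcp_rot"]).as_matrix();print(st["tcp_pos"],"tool y yaw-90",np.arctan2(R[1,1],R[0,1])-np.pi/2)
# edges via contour of bright plate? plate left edge etc
W=world(s);P=W[197:277,275:365].reshape(-1,3);Q=P[(P[:,2]>.080)&(P[:,2]<.094)];print(len(Q),np.median(Q[:,2]),Q[:,0].min(),Q[:,0].max(),Q[:,1].max())
E
```

```text
[[ 0.5753 -0.2144]
 [ 0.4673 -0.218 ]
 [ 0.5766 -0.176 ]
 [ 0.4634 -0.18  ]]
holes [ 0.52130876 -0.21620442] 0.10811356377610036 0.0329868326074107 scr 0.11328216802660926 0.035037607342368486
center from screws [ 0.52130314 -0.21607476]
[ 0.52136165 -0.21484652  0.09162491] tool y yaw-90 0.036103115303930844
685 0.08708063504270142 0.4554277520079287 0.5852351877482525 -0.16349928084676144
```

```bash
python3 - <<'E'
from h import *
import pickle
def cen(s,q):
    g=cv2.cvtColor(s["color"],cv2.COLOR_RGB2GRAY).astype(float);o=[]
    for u,v in q:
        a,b=int(round(u)),int(round(v));w=g[b-2:b+3,a-2:a+3];w=np.clip(np.median(w)-w-3,0,None)
        Y,X=np.mgrid[b-2:b+3,a-2:a+3];o.append((np.sum(w*X)/w.sum(),np.sum(w*Y)/w.sum()))
    return np.array(o)
s=pickle.load(open("top.pkl","rb"))
def cr(pts,ox): return np.array(pts,float)/5.8-0.5+.5/5.8+[ox,208]
cell=cr([(155,80),(305,135),(68,303),(217,358)],170)
cov=cr([(484-394,67),(638-394,62),(492-394,299),(648-394,294)],288)
for q,z in((cell,.028),(cov,.012)):
    w=pix2w(s,cen(s,q),z)[:,:2];d=w[0]+w[1]-w[2]-w[3];e=w[0]+w[2]-w[1]-w[3]
    print(w.mean(0),np.arctan2(d[1],d[0]),np.arctan2(-e[0],e[1]),np.linalg.norm(d)/2,np.linalg.norm(e)/2)
s=pickle.load(open("top2.pkl","rb"))
q=np.array([(219,143),(230,444)],float)/7-.5+.5/7+[275,197]
w=pix2w(s,cen(s,q),.0868)[:,:2];print(w,w.mean(0)-.038*np.array([-np.sin(.036),np.cos(.036)]))
# land-plane rect fits again, fresh depth frames averaged
W=[world(snapshot("top")) for _ in range(6)];W=np.nanmean(W,0)
p=proj(s,cp(0,0,.03))[0].astype(int);P=W[p[1]-45:p[1]+45,p[0]-45:p[0]+45].reshape(-1,3)
Q=P[(P[:,2]>.022)&(P[:,2]<.038)];print(len(Q),cv2.minAreaRect(Q[:,:2].astype(np.float32)))
E
```

```text
[0.5002963  0.10792538] -0.3590631384101272 -0.35682144147335626 0.11719874080283196 0.07702440346858587
[ 0.52135    -0.21501889] 0.03726809846257912 0.038356574544336074 0.11560403478877834 0.07582568047137686
[[ 0.57767099 -0.1752624 ]
 [ 0.46310285 -0.17986744]] [ 0.52175463 -0.2155403 ]
1389 ((0.49966198205947876, 0.10885763168334961), (0.10006359964609146, 0.12985050678253174), 70.18264770507812)
```

```bash
sed -i 's/^C=(.5003,.1083);YC=-.346/C=(.5001,.1087);YC=-.347/' h.py; python3 - <<'E'
from h import *
o=down(YC+np.pi/2)
r.servo_line([.515,-.05,.11],.12,ori=down(-.15+np.pi/2))
r.servo_line(cp(0,0,.11),.12,ori=o)
r.servo_line(cp(0,0,.064),.08); r.pause(.3)
s=sense();print(s["time_s"],s["tcp_pos"]-cp(0,0,.064),s["contact_force"],s["wrist_torque"],s["joints"].round(2))
h=r.servo_line(cp(0,0,.048),.015,threshold=4); r.pause(.2)
s=sense();print(h,s["time_s"],s["tcp_pos"]-cp(0,0,0),s["contact_force"],s["wrist_torque"])
t=snapshot("scene");p=proj(t,cp(0,0,.04))[0].astype(int)
save(t,"s3.png",(p[0]-55,p[1]-45,p[0]+55,p[1]+35),7)
E
```

```text
21.6167 [2.02660703e-04 5.81666544e-06 3.39038651e-04] [ 1.42621369e-03  7.68415829e-01 -4.38349975e+00] [ 0.0583529   0.00379837 -0.04292722] [ 0.43  0.8  -1.16  2.    0.91  0.99  0.02]
True 22.725 [-1.25907352e-04 -7.49322927e-05  4.88385826e-02] [1.5872263  2.02685154 4.33896067] [ 0.26250005 -0.41973668 -0.02061695]
```

Contact came at TCP 48.8 mm, which puts the cover's underside at about 31.5 mm. That is well below the dowel tips at 42 mm, so both dowels are in their holes. Now I'll press down.

```bash
python3 - <<'E'
from h import *
for z in(.0475,.0465,.0455,.0445,.0435):
    h=r.servo_line(cp(0,0,z),.01,threshold=25); r.pause(.25)
    s=sense();print(z,h,s["time_s"],(s["tcp_pos"]-cp(0,0,0)).round(5),s["contact_force"].round(1),s["wrist_torque"].round(2),s["grasp_force"])
    if h or s["contact_force"][2]>32: break
t=snapshot("scene");p=proj(t,cp(0,0,.04))[0].astype(int)
save(t,"s4.png",(p[0]-55,p[1]-45,p[0]+55,p[1]+35),7)
E
```

```text
0.0475 False 23.3167 [-6.000e-05 -1.000e-05  4.765e-02] [ 0.7 -1.   5.4] [ 0.02 -0.08  0.  ] 61.964181661605835
0.0465 False 23.8167 [-3.000e-05 -1.000e-05  4.677e-02] [-0.7 -0.2  7.3] [-0.02  0.06  0.02] 62.09567070007324
0.0455 False 24.3167 [-5.000e-05  0.000e+00  4.589e-02] [-0.7  0.   8.7] [-0.07  0.08 -0.02] 62.218347787857056
0.0445 False 24.8167 [-8.000e-05 -2.000e-05  4.552e-02] [-2.3 -2.7 16.6] [-0.36  0.4  -0.05] 63.40010404586792
0.0435 False 25.3167 [-3.000e-05 -5.000e-05  4.548e-02] [-5.9 -5.3 30. ] [-0.56  1.01 -0.02] 64.72996830940247
```

View pics/s4.png

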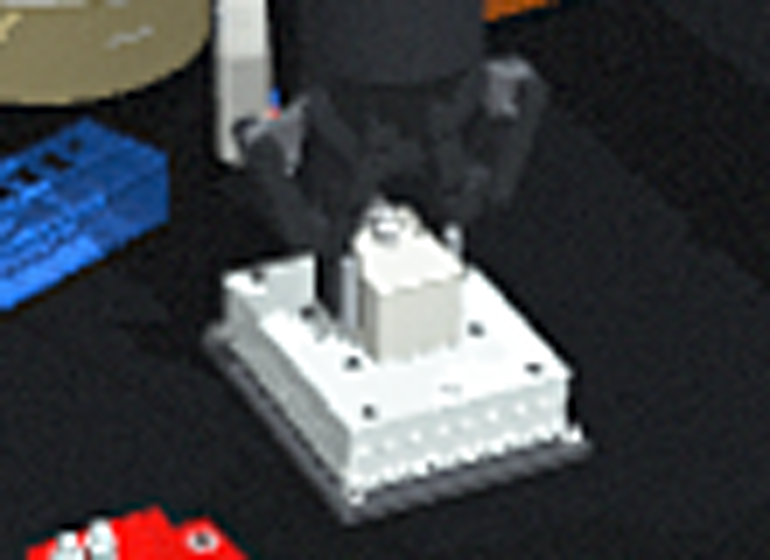

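The crop shows the cover flush on the body all round, with the small dowel showing in its hole at (452,388). TCP height stopped dropping at 45.5 mm, a hard stop on the lands. I'll ease the push slightly and hand in.

```bash
python3 - <<'E'
from h import *
r.servo_line(cp(0,0,.0440),.01); r.pause(.5)
s=sense();print(s["time_s"],(s["tcp_pos"]-cp(0,0,0)).round(5),s["contact_force"].round(1),s["grasp_force"])
if s["contact_force"][2]>14: print(finish_job())
E
```

```text
26.1167 [-7.000e-05 -0.000e+00  4.548e-02] [-4.2 -4.9 22.6] 64.34866905212402
the job is handed in; nothing more can be done
None
```

The job is handed in at about 26 s: strip and then frame are folded down, and the cover is on both dowels, still gripped and pressed with about 23 N against a hard stop at flush height; the judge's result was not shown.

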